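Lift a glass cell out of the photometer and hold it up to the inspection camera

TASK

The cell with the orange stopper reads wrong, so push the photometer's sliding compartment cover right back to its stop and leave it open, then take that cell out by its frosted long sides, without touching the clear windows at its two ends. Hold it still in the air in front of the inspection camera, upright, its middle at lens height straight over the crossed lines on the stand, windows facing lens and light panel so that the camera looks through the length of the cell; finish while still holding it there. Leave the white-stoppered cell in its slot, the bottle and the beaker where they are, and do not touch the camera stand.

Things in the scene. Friction and masses are not known exactly. Their poses are not given: they have to be found in the camera images.
- photometer: white bench photometer, fixed, 300 mm wide (y), x from -145 mm (sloping key panel, robot's side) to +155 mm (back); flat deck 118 mm above the bench. Origin on the bench under the centre of its cell compartment, an opening in the deck 90 (x) by 200 mm (y)
- cell_holder (a point): top centre of the black cell holder in the compartment, 84 mm above the bench, 34 mm below the deck; axes as the photometer's. Three slots 20 mm deep, 2 mm larger than a cell, long side along x, at y = -40, 0 and +40 mm; the middle one is empty, the two cells stand in the others, either way round
- cover (a joint): flat grey cover over the compartment: 0 = shut, 0.10 m = slid back (photometer +x) to its stop, compartment open; takes about 2 N, stays where left, starts up to 20 mm open. 104 (x) by 212 (y) by 5 mm, upper face 125 mm above the bench, between two rails 6 mm high on the deck
- cover_rib (a point): top centre of the cover's black finger rib, an upright bar 14 mm thick (photometer x), 90 mm long (photometer y), standing 22 mm above the cover's upper face; its top is 147 mm above the bench. It moves with the cover
- sample_cell: rectangular glass cell with orange stopper, 52.5 long (x) by 12.5 wide (y), glass 45 mm high, 50 mm with the stopper (50 by 11.5 mm), about 60 g. Origin at the centre of its underside, z up. Long sides frosted; the two small ends are the clear windows. Stands in a slot, underside 64 mm above the bench, 25 mm of glass above the holder; lifts straight up
- sample_cell_mid (a point): middle of the orange cell's glass, 22.5 mm above its underside; axes as the cell's
- sample_cell_window_a: clear window on the orange cell's -x end, not to be touched by the fingers; origin at its centre
- sample_cell_window_b: clear window on the orange cell's +x end, not to be touched by the fingers; origin at its centre
- blank_cell: the same kind of cell with a white stopper, stays in its slot; origin at the centre of its underside
- stand: inspection stand, fixed: aluminium base plate 120 (x) by 330 mm (y), 12 mm thick; origin on the bench under the crossed black lines on the plate. The camera is clamped to a post at y = -180 mm, top 244 mm above the bench. It looks level along +y, over the crossed lines, at the light panel. Between lens and panel nothing stands above the plate
- light_panel (a point): centre of the upright white light panel's lit face, at y = +100 mm on the stand; panel 130 mm wide, its top 242 mm above the bench
- lens (a point): centre of the camera lens's front, at lens height; the camera is clamped at a height that differs each time, lens 155 to 205 mm above the bench
- focus (a point): the point to hold the cell's middle at: at lens height straight over the crossed lines, 98 mm in front of the lens; axes as the stand's (y = view line, z up)
- bottle: amber bottle with a blue cap, 64 mm across, 150 mm high, standing on the bench; origin at the centre of its underside
- beaker: white beaker, 66 mm across, 85 mm high, standing on the bench; origin at the centre of its underside
Not all that is in view belongs to the job. Of the things shaped like the bottle, the amber one is meant.

How it is judged:
On the way, in this order (a step that is already met when the one before it is completed fails the run):
1. the cover is slid back to its stop, the cell still in its slot (value of joint cover above 0.09 m and distance of sample_cell from where it was at the start of the episode below 0.008 m), for 0.2 s.
2. the fingers lift the orange cell clear of the photometer (height (world z) of sample_cell above 0.122 m and contact force between the fingers and sample_cell above 0.5 N and contact force between photometer and sample_cell below 0.05 N), for 0.2 s.
At the end, for the whole second after the job is handed in: Fingers hold the orange cell still, its middle within 12 mm of lens height, 12 mm sideways and 15 mm along the view line of the focus, upright to 7 deg, length within 8 deg of the view line; cover at least 85 mm open; white cell within 8 mm of its place, bottle and beaker within 20 mm, upright (x of sample_cell_mid in the frame of focus between -0.012 and 0.012 m and y of sample_cell_mid in the frame of focus between -0.015 and 0.015 m and z of sample_cell_mid in the frame of focus between -0.012 and 0.012 m and angle between sample_cell's own z axis and vertical below 0.12 rad and angle between the x axis of sample_cell and the y axis of stand, either way round below 0.14 rad and linear speed of sample_cell below 0.02 m/s and contact force between the fingers and sample_cell above 0.5 N and contact force between stand and sample_cell below 0.05 N and value of joint cover above 0.085 m and distance of blank_cell from where it was at the start of the episode below 0.008 m and angle between each of blank_cell, bottle, beaker's own z axis and vertical below 0.15 rad and distance of each of bottle, beaker from where it was at the start of the episode below 0.02 m); the arm keeps its last pose, push and grip.
It fails at once if the fingers touch a clear window of the orange cell (contact force between the fingers and sample_cell_window_a above 0.5 N or contact force between the fingers and sample_cell_window_b above 0.5 N).
It fails at once if the white-stoppered cell is pulled out of its slot or knocked (distance of blank_cell from where it was at the start of the episode above 0.015 m).
It fails at once if the camera stand is touched, by the robot or the cell (contact force between any of the arm, the fingers, sample_cell and stand above 1 N).
It fails at once if the bottle or the beaker is pushed away or knocked over (distance of any of bottle, beaker from where it was at the start of the episode above 0.03 m).
It also fails if it takes over 53 s, if anything falls off the work surface, if the arm or the gripper's body presses on something with over 40 N, if the wrist force passes 120 N, or if a joint passes its speed limit or range.

ROBOT

A 6-joint arm with a two-finger parallel gripper is mounted at the origin on the work surface. World frame = base frame: x ahead of the robot, y to its left, z up, the work surface at z = 0. Lengths are in m, angles in rad, forces in N, time in s.
With the tool pointing down it reaches from about 0.425 to 0.95 m from the base axis. Payload 14.7 kg.
Tool frame: the origin (TCP) lies at the very end of the fingers, on their centre line; the grasp point (between the pads) lies 19 mm behind it; z points along the fingers, y is the direction in which the jaws open and shut (so a half turn about z gives the same grasp; the last joint's range is limited). The gripper opens to 85 mm and grips with 20 to 120 N. Pads are 22 mm wide; open, the fingers measure 114 mm over their backs; the gripper's body (76 mm by 85 mm) begins 54 mm behind the grasp point. The pads swing forward as they close: fully open they stand 13 mm farther back than shut.
Start: joints at [-0.047, 0.48, 1.596, -0, 1.065, -0.047], TCP at [0.65, 0, 0.231] pointing down, gripper open.
Joint ranges: [-2.75, 2.75], [-0.82, 2.05], [0.23, 2.67], [-1.56, 4.7], [0.09, 2.69], [-2.92, 2.92]. Speed limits (rad/s): [1.89, 1.89, 2.39, 3.01, 3.01, 3.01].

INTERFACE

Orientations are given as [roll, pitch, yaw] about the fixed x, y, z axes, in that order (R = Rz(yaw) Ry(pitch) Rx(roll)).
In Python, from cell import * gives the robot as it stands. The module is installed in compiled form; this text tells all that it offers.
- The arm moves only by the shell command python3 -m handwheel 'ROWS' [FORCE]. ROWS is text: rows parted by semicolons, each of 7 numbers parted by spaces: the shift along the tool's x, y, z each as a share of 30 cm, from -1 to 1, then the turn, a rotation vector about the tool's x, y, z each as a share of 30 degrees, from -1 to 1, then the opening in per cent of the stroke, from 0 (shut) to 100 (fully open). A call has 1 to 10 rows; each row is the pose to reach, as a shift and turn from the pose commanded when the call began, along the tool's axes at that moment; what a row does not reach only later rows make up. A row lasts 1/8 s, in which the tool goes at most 62.5 mm and 10.7 degrees, less where a joint would pass 70% of its speed; a pose out of reach is approached as far as the arm can. A call with a number of a shift or a turn outside -1 to 1 is refused whole. A call with a gripper value outside its range is refused whole. The fingers move at their own pace and stop on an object; FORCE is the grip in N (left out, the last holds). Time passes only in rows, so rows that repeat a pose let the fingers close. It gives the time, the measured TCP pose, the force and the opening at its end, in the units of the state.
- observe(): the state, without advancing time (a new reading comes with each control period).
- get_image(name): name is "scene" or "side" or "wrist"; returns the picture (420x560x3 uint8, red, green, blue); there is no depth.
- camera_model(name): a dict with "fovy" (degrees; the focal length in pixels is half the picture's height over the tangent of half this angle, whatever the lens; pixels are square), "cx", "cy" (the principal point, pixels), "rvec" (rotation vector, rad) and "tvec" (3), from world to camera coordinates, as OpenCV has them; the wrist camera has in their place "hand_eye" (4x4, takes a point from camera to tool coordinates, whose origin is the TCP and whose axes are the flange's). Camera axes: x right, y down, z forward; pixel columns grow to the right and rows downward; lengths in m; the calibration is good to about 2 mm. The wrist camera is an equidistant fisheye: a pixel r from the principal point sees the ray r / f radians off the axis. A picture is of the moment at which its call begins: read the wrist's pose just before it. camera_model takes no time and is no camera call.
- hand_in(): hands the job in, once; it reports no verdict.
Trained networks look in the newest picture that a camera, given by its name, has taken for a name from the list of things; names that differ only in an ending like _2 or _b are one class to them, and where a whole thing is asked for, a point or a joint stands for the part that bears it (a point fixed in the world has none). Each returns a list of dicts, best first, with "score" (0 to 1); they miss things now and then, are a little off and sometimes report something else, mostly with a low value. They report only what shows in the picture. A call takes as long as a camera call. They do not tell look-alikes from the thing itself.
- regions_of(camera, name): "mask" (420x560 bool, what is visible of it) and "xy" ([column, row] as shares, 0 to 1, of the picture: columns of its width, rows of its height, amid what is visible of it).
- tip_of(camera, name): "xy" ([column, row] as shares, 0 to 1, of the picture: columns of its width, rows of its height: a listed point, or the origin of a listed thing).
The state is a dict: "time_s": time; "joints": joint angles; "qvel": joint speeds; "joint_efforts": joint torques, N m; "ee_pos": TCP position; "tool_rot": TCP orientation; "wrist_force": force on the tool from outside, world axes, zero at the start; "wrist_torque": the same for the moment, N m; "gripper_width": finger opening in m.
Only numpy, scipy, OpenCV 4.12 (cv2) and the standard library are available. Lean on these libraries where they do the work, as an engineer would, in place of code of your own. Each camera call takes 0.05 s, during which the arm holds its last target.

## Working session

There is one attempt and no reset: what is moved stays moved. The work goes in short steps, Python scripts to look and compute and a shell command to move; the robot and the scene stay as the last step left them, time stands still between calls to the robot, and variables do not carry over. Pictures are saved under pics/ and viewed, and the job is handed in when it is done.

```bash
mkdir -p pics; ls; python3 - <<'E'
from cell import *
import cv2
print(observe())
for n in ["scene","side","wrist"]:
    print(n,camera_model(n))
    im=get_image(n); cv2.imwrite(f"pics/{n}0.png",im[:,:,::-1])
E
```

```text
pics
{'time_s': 0.0, 'joints': array([-4.65821578e-02,  4.80828991e-01,  1.59686935e+00,  5.28898473e-06,
        1.06507739e+00, -4.66089797e-02]), 'qvel': array([-7.74468212e-06,  5.90541086e-04,  9.24332458e-04,  7.51737860e-04,
       -2.43210775e-04,  1.53212188e-03]), 'joint_efforts': array([ 2.41355090e-03, -9.50650907e+01, -4.30184269e+01, -5.27583288e-04,
        1.24796593e-02,  1.26860105e-04]), 'ee_pos': array([6.49597625e-01, 5.30605374e-05, 2.30675914e-01]), 'tool_rot': array([-3.14041108e+00, -5.97408020e-05,  1.57082055e+00]), 'wrist_force': array([-0.97989417, -0.26599674,  1.24546421]), 'wrist_torque': array([-0.01191403,  0.02643505,  0.03277803]), 'gripper_width': 0.08553034434116032}
scene {'fovy': 43.4736406936284, 'cx': 287.88647789692095, 'cy': 205.51881601942299, 'rvec': array([ 2.1284143 ,  1.13572048, -0.45233116]), 'tvec': array([-0.39417279, -0.27780022,  1.76130498])}
side {'fovy': 53.027778508114096, 'cx': 265.79660556914047, 'cy': 210.76092028644416, 'rvec': array([ 0.64780379, -2.53203349,  1.26251135]), 'tvec': array([0.58318614, 0.24613896, 0.74867146])}
wrist {'fovy': 65.70646984690485, 'cx': 283.7401429725517, 'cy': 212.54005718643626, 'hand_eye': array([[-8.96227361e-05, -9.61686148e-01, -2.74152775e-01,
         7.04049408e-02],
       [ 9.99999795e-01,  8.76797482e-05, -6.34475129e-04,
         8.84268556e-04],
       [ 6.34203590e-04, -2.74152775e-01,  9.61685943e-01,
        -1.42670408e-01],
       [ 0.00000000e+00,  0.00000000e+00,  0.00000000e+00,
         1.00000000e+00]])}
```

View pics/scene0.png

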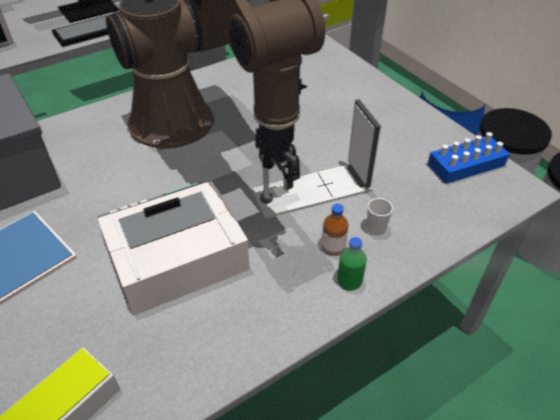

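View pics/side0.png

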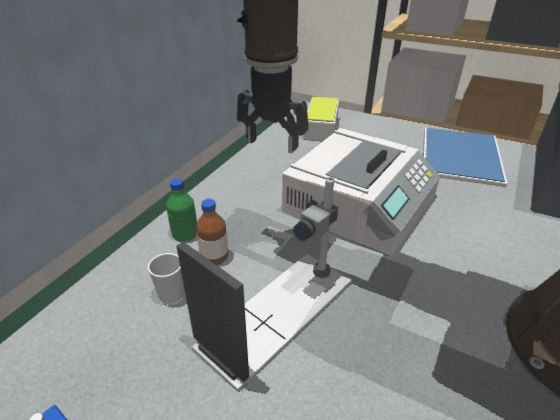

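View pics/wrist0.png

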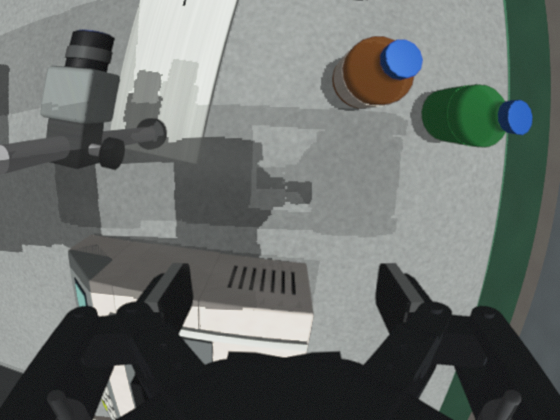

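```bash
cat > h.py <<'E'
import numpy as np, cv2
from cell import *
from scipy.spatial.transform import Rotation as Ro
from scipy.optimize import least_squares
def K(m):
    f=210/np.tan(np.radians(m["fovy"])/2); return f,m["cx"],m["cy"]
def pose(o): 
    T=np.eye(4); T[:3,:3]=Ro.from_euler('xyz',o["tool_rot"]).as_matrix(); T[:3,3]=o["ee_pos"]; return T
def proj(name,P,o=None):
    m=camera_model(name); f,cx,cy=K(m); P=np.atleast_2d(P).astype(float)
    if name=="wrist":
        T=np.linalg.inv(pose(o)@m["hand_eye"]); c=P@T[:3,:3].T+T[:3,3]
        r=np.linalg.norm(c[:,:2],axis=1); th=np.arctan2(r,c[:,2]); s=f*th/np.maximum(r,1e-9)
        return np.c_[cx+c[:,0]*s,cy+c[:,1]*s]
    c=P@Ro.from_rotvec(m["rvec"]).as_matrix().T+m["tvec"]
    return np.c_[cx+f*c[:,0]/c[:,2],cy+f*c[:,1]/c[:,2]]
def ray(name,uv,o=None):
    m=camera_model(name); f,cx,cy=K(m); u=(uv[0]-cx)/f; v=(uv[1]-cy)/f
    if name=="wrist":
        T=pose(o)@m["hand_eye"]; r=np.hypot(u,v); d=np.array([u/r*np.sin(r),v/r*np.sin(r),np.cos(r)])
        return T[:3,3],T[:3,:3]@d
    R=Ro.from_rotvec(m["rvec"]).as_matrix(); d=np.array([u,v,1]); d/=np.linalg.norm(d)
    return -R.T@m["tvec"],R.T@d
def atz(name,uv,z,o=None):
    c,d=ray(name,uv,o); return c+d*(z-c[2])/d[2]
E
python3 - <<'E'
from h import *
o=observe()
for n in ["scene","side","wrist"]:
    im=get_image(n)
    for t in ["photometer","cover_rib","stand","lens","light_panel","bottle","beaker","focus"]:
        try:
            r=tip_of(n,t)
            print(n,t,[(np.round(np.array(x["xy"])*[560,420],1).tolist(),round(x["score"],2)) for x in r[:3]])
        except Exception as e: print(n,t,e)
print(observe()["time_s"])
E
```

```text
scene photometer [([171.6, 248.0], 0.67)]
scene cover_rib [([162.5, 202.0], 0.57)]
scene stand [([326.9, 184.9], 0.79)]
scene lens [([292.4, 148.9], 0.47)]
scene light_panel [([359.8, 144.1], 0.6)]
scene bottle [([331.6, 245.5], 0.91), ([351.8, 281.2], 0.72)]
scene beaker [([376.8, 226.1], 0.97)]
scene focus [([328.1, 187.1], 0.44)]
side photometer [([361.4, 202.3], 0.63)]
side cover_rib [([378.1, 155.1], 0.61)]
side stand [([264.6, 326.9], 0.64)]
side lens [([300.2, 233.5], 0.65)]
side light_panel [([215.3, 310.4], 0.82)]
side bottle [([211.9, 257.0], 0.75), ([186.5, 234.2], 0.59)]
side beaker [([168.0, 295.5], 0.88)]
side focus [([365.6, 173.9], 0.67), ([377.0, 155.8], 0.45), ([213.0, 256.8], 0.36)]
wrist photometer [([185.5, 337.3], 0.81)]
wrist cover_rib [([141.2, 411.1], 0.95)]
wrist stand []
wrist lens [([92.2, 31.2], 0.58)]
wrist light_panel []
wrist bottle [([444.2, 116.5], 0.77), ([360.5, 81.2], 0.72)]
wrist beaker []
wrist focus []
1.5
```

```bash
python3 - <<'E'
import cv2
s=cv2.imread("pics/scene0.png")[170:310,80:400]; cv2.imwrite("pics/sc_c.png",cv2.resize(s,None,fx=2.5,fy=2.5,interpolation=cv2.INTER_CUBIC))
s=cv2.imread("pics/side0.png")[120:390,180:450]; cv2.imwrite("pics/si_c.png",cv2.resize(s,None,fx=2.2,fy=2.2,interpolation=cv2.INTER_CUBIC))
E
```

```text
(no output)
```

View pics/sc_c.png

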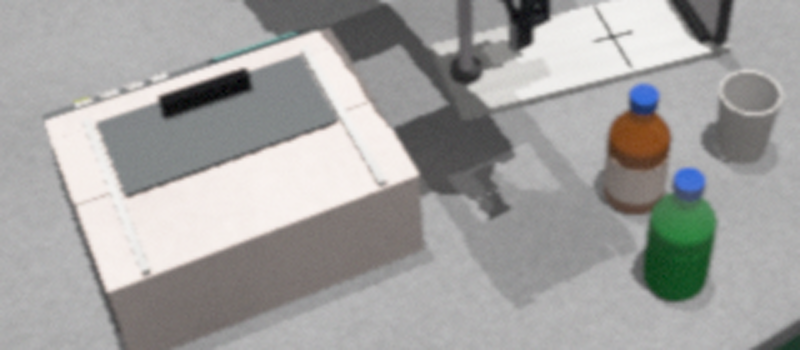

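View pics/si_c.png

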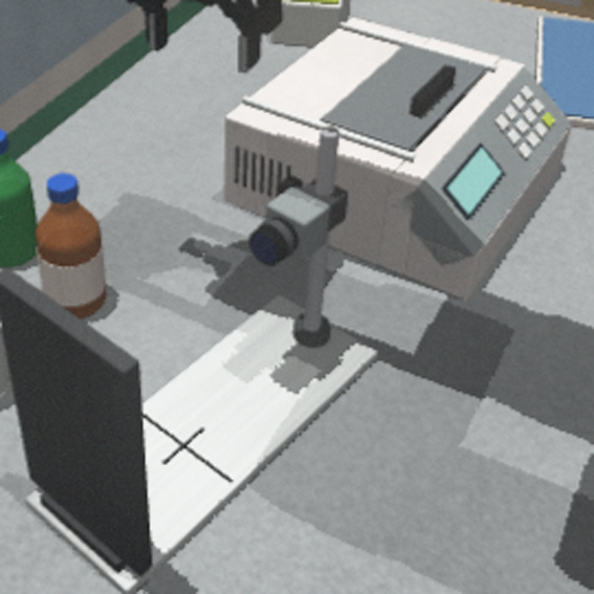

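```bash
python3 - <<'E'
from h import *
o=observe()
def tri(l):
    A=np.zeros((3,3));b=np.zeros(3)
    for n,uv in l:
        c,d=ray(n,uv,o); M=np.eye(3)-np.outer(d,d); A+=M;b+=M@c
    p=np.linalg.solve(A,b); return p.round(4),[np.round(proj(n,p,o)[0]-uv,1).tolist() for n,uv in l]
print("cross",atz("scene",[326.9,184.9],.012),atz("side",[264.6,320],.012))
print("rib",tri([("scene",[162.5,202]),("side",[378,155.1]),("wrist",[141.2,411.1])]), atz("scene",[162.5,202],.147),atz("side",[378,155.1],.147),atz("wrist",[141.2,411.1],.147,o))
print("lens",tri([("scene",[292.4,148.9]),("side",[300.2,233.5]),("wrist",[92.2,31.2])]),tri([("side",[300.2,233.5]),("wrist",[92.2,31.2])]))
print("panel",tri([("scene",[359.8,144.1]),("side",[215.3,310.4])]))
print("bottle",tri([("scene",[331.6,245.5]),("side",[211.9,257]),("wrist",[360.5,81.2])]))
print("beaker",tri([("scene",[376.8,226.1]),("side",[168,295.5])]))
print("phot",tri([("scene",[171.6,248]),("side",[361.4,202.3]),("wrist",[185.5,337.3])]))
E
```

```text
cross [0.54298513 0.24601848 0.012     ] [0.54134909 0.23103203 0.012     ]
rib (array([ 0.4869, -0.2251,  0.1535]), [[-0.5, 0.5], [-1.4, 0.2], [-2.9, 0.2]]) [ 0.47956716 -0.22142971  0.147     ] [ 0.48706051 -0.23943071  0.147     ] [ 0.48644663 -0.2321919   0.147     ]
lens (array([0.5143, 0.1434, 0.1714]), [[0.9, 0.7], [0.1, -0.2], [-3.4, 1.7]]) (array([0.5155, 0.1439, 0.1704]), [[-0.6, 0.2], [-1.3, 1.0]])
panel (array([0.5653, 0.337 , 0.1381]), [[0.8, 0.1], [1.4, -0.3]])
bottle (array([0.735 , 0.1224, 0.0039]), [[1.6, 1.3], [1.6, -1.5], [-2.4, -2.0]])
beaker (array([0.7453, 0.2658, 0.0065]), [[0.6, 0.1], [0.9, -0.1]])
phot (array([ 0.5063, -0.2298,  0.0033]), [[1.0, 0.1], [0.5, 0.8], [0.1, 2.4]])
```

```bash
cat > fit.py <<'E'
from h import *
def W(p,x,y,yaw):
    c,s=np.cos(yaw),np.sin(yaw); p=np.atleast_2d(p); return np.c_[x+c*p[:,0]-s*p[:,1],y+s*p[:,0]+c*p[:,1],p[:,2]]
if __name__=="__main__":
    # (cam, uv, local pt, moves)
    D=[("scene",(247.2,240),(.155,.15,.118),0),("scene",(124,286),(.155,-.15,.118),0),
     ("side",(337.7,127.7),(.155,-.15,.118),0),("side",(282.7,173.2),(.155,.15,.118),0),
     ("scene",(130,248),(.052,-.106,.125),1),("scene",(215.2,218.8),(.052,.106,.125),1),("scene",(202.4,192),(-.052,.106,.125),1),("scene",(119.2,218.8),(-.052,-.106,.125),1),
     ("side",(326.8,175.5),(.052,.106,.125),1),("side",(359.5,140.5),(.052,-.106,.125),1),("side",(405,151),(-.052,-.106,.125),1)]
    def res(v,full=False):
        r=[]
        for c,uv,p,m in D:
            p=np.array(p)+[v[3]*m,0,0]; r.append(proj(c,W(p,*v[:3]))[0]-uv)
        return np.array(r) if full else np.ravel(r)
    s=least_squares(res,[.5,-.23,.2,0.0],loss="soft_l1"); print(s.x,np.degrees(s.x[2])); print(res(s.x,1).round(1))
    v=s.x; print("photo", v[:2])
    # stand: plate corners
    S=[("scene",(325.6,184.8),(0,0,.012)),("side",(263.2,322.3),(0,0,.012)),
       ("side",((375/2.2)+180,(350/2.2)+120),(-.06,-.165-.03,.012))]
    S=S[:2]
    for c,uv,p in S: print(atz(c,uv,.012))
    for c,uv in [("side",((375/2.2)+180,(350/2.2)+120)),("side",((133/2.2)+180,(590/2.2)+120)),("scene",(728/2.5+80,48/2.5+170)),("scene",(490/2.5+80,107/2.5+170))]: print(c,uv,atz(c,uv,.012))
E
python3 fit.py
python3 - <<'E'
import cv2
s=cv2.imread("pics/scene0.png")[90:230,240:400]; cv2.imwrite("pics/sc_d.png",cv2.resize(s,None,fx=4.2,fy=4.2,interpolation=cv2.INTER_CUBIC))
s=cv2.imread("pics/side0.png")[170:400,170:370]; cv2.imwrite("pics/si_d.png",cv2.resize(s,None,fx=2.6,fy=2.6,interpolation=cv2.INTER_CUBIC))
E
```

```text
[ 0.50598793 -0.22805657 -0.11249296  0.00874016] -6.445371771697822
[[ 1.2 -0.8]
 [-0.9  0.7]
 [ 1.9  0.3]
 [-1.5  0.4]
 [ 0.3 -0. ]
 [ 0.5 -1.3]
 [-2.  -0.8]
 [-0.9 -0.1]
 [-2.  -0.7]
 [ 4.1 -0.3]
 [-4.1 -0.3]]
photo [ 0.50598793 -0.22805657]
[0.5405497  0.24310479 0.012     ]
[0.54104249 0.23696812 0.012     ]
side (350.45454545454544, 279.09090909090907) [0.43561772 0.05349643 0.012     ]
side (240.45454545454544, 388.1818181818182) [0.50857204 0.3700842  0.012     ]
scene (371.2, 189.2) [0.62839535 0.34231334 0.012     ]
scene (276.0, 212.8) [0.55531333 0.06050063 0.012     ]
```

View pics/sc_d.png

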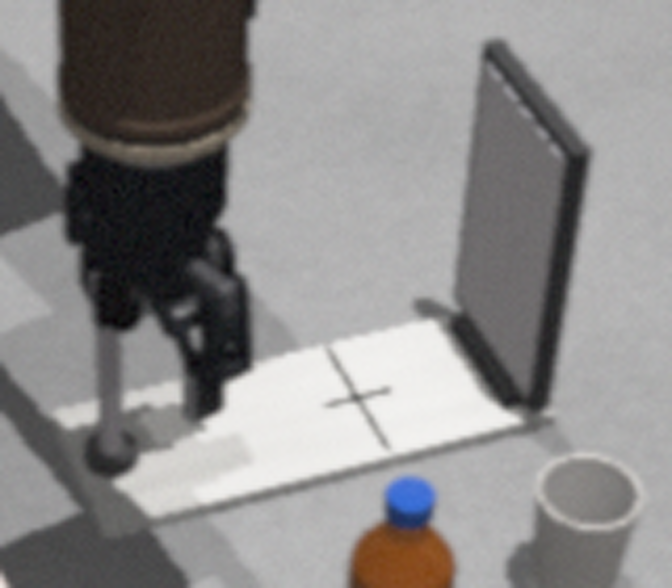

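View pics/si_d.png

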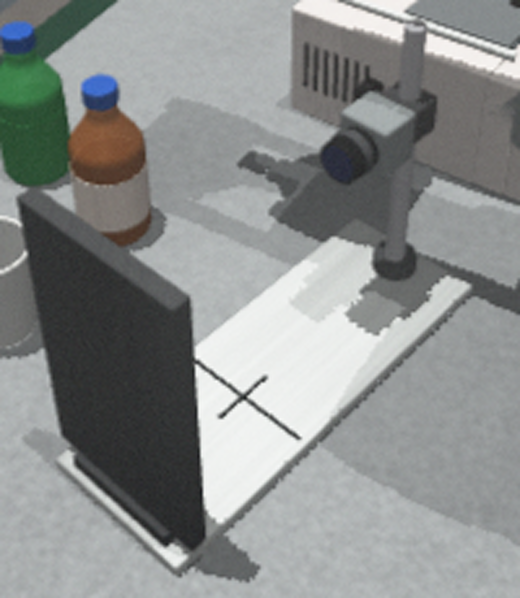

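```bash
python3 -m handwheel '-0.3 -0.2 -0.1 0 0 0.5 0; -0.5 -0.4 -0.1 0 0 1 0; -0.73 -0.6 -0.1 0 0 1 0; -0.73 -0.67 -0.1 0 0 1 0; -0.73 -0.67 -0.1 0 0 1 0; -0.73 -0.67 -0.1 0 0 1 0'; python3 -m handwheel '0 0 0 0 0 0.35 0; 0 0 0 0 0 0.7 0; 0 0 0 0 0 1 0; 0 0 0 0 0 1 0'; python3 -m handwheel '0 0 0 0 0 0.35 0; 0 0 0 0 0 0.7 0; 0 0 0 0 0 1 0; 0 0 0 0 0 1 0'; python3 -m handwheel '0 0 0 0 0 0.21 0; 0 0 0 0 0 0.21 0; 0 0 0 0 0 0.21 0'
python3 - <<'E'
from h import *
o=observe(); print(o["time_s"],o["ee_pos"],np.degrees(o["tool_rot"]),o["wrist_force"],o["joints"],o["gripper_width"])
im=get_image("wrist"); cv2.imwrite("pics/w1.png",im[:,:,::-1])
for t in ["cover_rib","photometer"]:
  for x in tip_of("wrist",t)[:2]:
    uv=np.array(x["xy"])*[560,420]; print(t,uv,x["score"],atz("wrist",uv,.147 if t=="cover_rib" else 0,o))
E
```

```text
time_s: 2.25
ee_pos: [0.4468, -0.2208, 0.2617]
tool_rot: [3.141, 0.0, 1.044]
wrist_force: [0.2, 0.2, 0.2]
gripper_width: -0.0004
time_s: 2.75
ee_pos: [0.4496, -0.2186, 0.2613]
tool_rot: [3.142, -0.0, 0.525]
wrist_force: [-0.2, 0.2, -0.1]
gripper_width: -0.0
time_s: 3.25
ee_pos: [0.4493, -0.2187, 0.2613]
tool_rot: [-3.142, -0.0, 0.005]
wrist_force: [0.5, -0.1, 0.0]
gripper_width: -0.0004
time_s: 3.62
ee_pos: [0.4491, -0.2189, 0.2613]
tool_rot: [3.142, -0.0, -0.105]
wrist_force: [-0.2, 0.0, -0.3]
gripper_width: 0.0004
3.625 [ 0.44907984 -0.21891644  0.26129426] [ 1.79999681e+02 -1.30911193e-03 -6.00021820e+00] [-0.17747798  0.00957132 -0.33583055] [-5.14268835e-01  2.36389844e-01  1.89730804e+00  4.71167142e-06
  1.00787159e+00  1.16124854e+00] 0.00037803442278066857
cover_rib [293.384 163.59 ] 0.95 [ 0.48548307 -0.22949405  0.147     ]
photometer [292.208 131.712] 0.64 [ 0.50594268 -0.23429235  0.        ]
photometer [294.392 163.086] 0.19 [ 0.46660875 -0.23304513  0.        ]
```

View pics/w1.png

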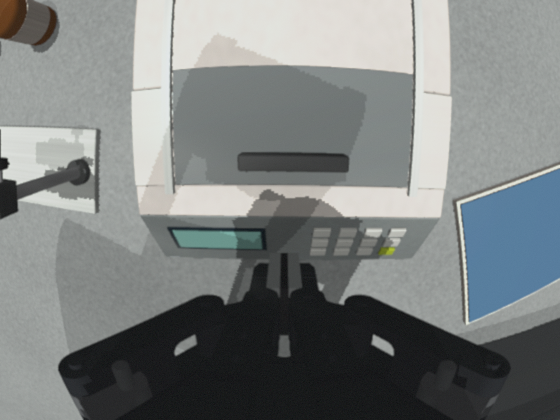

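```bash
python3 - <<'E'
from h import *
o=observe()
for uv,z in [((174,66.5),.125),((413.5,73.5),.125),((174,184.5),.125),((410,187),.125),((237,153),.147),((349,156),.147),((293,154),.147),((171,0),.124),((142,215),.118),((441,218),.118)]:
    print(uv,atz("wrist",uv,z,o).round(4))
E
```

```text
(174, 66.5) [ 0.582  -0.1359  0.125 ]
(413.5, 73.5) [ 0.5549 -0.3452  0.125 ]
(174, 184.5) [ 0.4767 -0.1209  0.125 ]
(410, 187) [ 0.4516 -0.3351  0.125 ]
(237, 153) [ 0.4989 -0.1861  0.147 ]
(349, 156) [ 0.4872 -0.2747  0.147 ]
(293, 154) [ 0.493  -0.2301  0.147 ]
(171, 0) [ 0.6476 -0.1377  0.124 ]
(142, 215) [ 0.4501 -0.0784  0.118 ]
(441, 218) [ 0.4153 -0.3723  0.118 ]
```

```bash
python3 -m handwheel '0.01 0.026 0.2 0 0 0.04 0; 0.01 0.026 0.35 0 0 0.04 0; 0.01 0.026 0.42 0 0 0.04 0; 0.01 0.026 0.42 0 0 0.04 0; 0.01 0.026 0.42 0 0 0.04 0'
python3 - <<'E'
from h import *
o=observe(); print(o["ee_pos"],np.degrees(o["tool_rot"]),o["wrist_force"])
im=get_image("wrist"); cv2.imwrite("pics/w2.png",im[:,:,::-1])
E
```

```text
time_s: 4.4
ee_pos: [0.4517, -0.2273, 0.1362]
tool_rot: [3.141, -0.001, -0.13]
wrist_force: [-0.6, -0.8, 0.0]
gripper_width: 0.0001
[ 0.45165779 -0.22734273  0.13616354] [ 1.79977206e+02 -5.53144824e-02 -7.45931372e+00] [-0.55773518 -0.83207779  0.03663313]
```

View pics/w2.png

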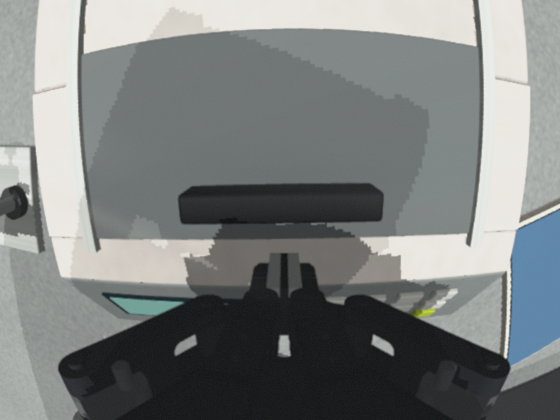

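```bash
python3 -m handwheel '0.03 0 0.01 0 0 0 0; 0.06 0 0.01 0 0 0 0; 0.09 0 0.01 0 0 0 0; 0.12 0 0.01 0 0 0 0; 0.15 0 0.01 0 0 0 0; 0.18 0 0.01 0 0 0 0; 0.21 0 0.01 0 0 0 0; 0.24 0 0.01 0 0 0 0; 0.27 0 0.01 0 0 0 0; 0.29 0 0.01 0 0 0 0'
python3 - <<'E'
from h import *
o=observe(); print(o["ee_pos"],np.degrees(o["tool_rot"]),o["wrist_force"])
im=get_image("wrist"); cv2.imwrite("pics/w3.png",im[:,:,::-1])
E
```

```text
time_s: 5.7
ee_pos: [0.538, -0.2385, 0.1322]
tool_rot: [3.142, -0.0, -0.131]
wrist_force: [-2.6, 1.7, 0.1]
gripper_width: -0.0
[ 0.53796244 -0.23850636  0.13224208] [ 1.79998911e+02 -3.02206094e-03 -7.49711559e+00] [-2.5510599   1.73541469  0.05635875]
```

View pics/w3.png

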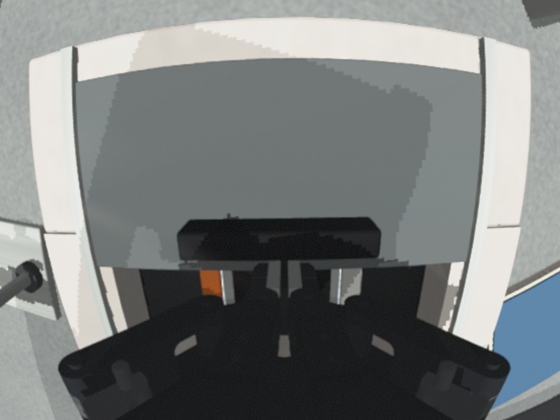

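```bash
python3 -m handwheel '0.02 0 0 0 0 0 0; 0.035 0 0 0 0 0 0; 0.05 0 0 0 0 0 0; 0.05 0 0 0 0 0 0'; python3 -m handwheel '0.008 0 0 0 0 0 0; 0.014 0 0 0 0 0 0'
```

```text
time_s: 6.25
ee_pos: [0.5528, -0.2406, 0.1324]
tool_rot: [3.141, -0.001, -0.131]
wrist_force: [-1.3, -0.4, 0.2]
gripper_width: 0.0001
time_s: 6.5
ee_pos: [0.5565, -0.241, 0.1324]
tool_rot: [3.142, 0.0, -0.131]
wrist_force: [-1.4, 1.0, 1.1]
gripper_width: -0.0001
```

```bash
python3 -m handwheel '0.006 0 0 0 0 0 0; 0.012 0 0 0 0 0 0'; python3 -m handwheel '0.006 0 0 0 0 0 0; 0.012 0 0 0 0 0 0'
```

```text
time_s: 6.75
ee_pos: [0.5584, -0.2411, 0.1322]
tool_rot: [-3.141, 0.003, -0.131]
wrist_force: [-18.7, -0.4, 15.0]
gripper_width: 0.0003
time_s: 7.0
ee_pos: [0.5586, -0.2411, 0.1321]
tool_rot: [-3.141, 0.009, -0.13]
wrist_force: [-39.7, -0.4, 29.7]
gripper_width: -0.0004
```

```bash
python3 -m handwheel '-0.03 0 0 0 0 0 0; -0.06 0 0 0 0 0 0; -0.1 0 -0.1 0 0 0 0; -0.18 0 -0.25 0 0 0 25; -0.28 0 -0.37 0 0 0 35; -0.3 0 -0.37 0 0 0 35; -0.3 0 -0.37 0 0 0 35; -0.3 0 -0.37 0 0 0 35' 
python3 - <<'E'
from h import *
import time
o=observe(); print(o["time_s"],o["ee_pos"],np.degrees(o["tool_rot"]),o["wrist_force"],o["gripper_width"])
im=get_image("wrist"); cv2.imwrite("pics/w4.png",im[:,:,::-1])
for t in ["sample_cell","sample_cell_mid","blank_cell","cell_holder","cover_rib"]:
  for x in tip_of("wrist",t)[:2]:
    uv=np.array(x["xy"])*[560,420]; z={"sample_cell":.064,"sample_cell_mid":.0865,"blank_cell":.064,"cell_holder":.084,"cover_rib":.147}[t]
    print(t,uv,x["score"],atz("wrist",uv,z,o))
c=im[60:330,80:480]; cv2.imwrite("pics/w4c.png",cv2.resize(c[:,:,::-1],None,fx=2,fy=2,interpolation=cv2.INTER_CUBIC))
E
```

```text
time_s: 8.0
ee_pos: [0.4745, -0.23, 0.2423]
tool_rot: [-3.141, 0.001, -0.131]
wrist_force: [0.4, 0.1, -0.4]
gripper_width: 0.0299
8.0 [ 0.47453549 -0.23001797  0.24227794] [-1.79973216e+02  5.91513668e-02 -7.49148413e+00] [ 0.35340667  0.14837714 -0.39495028] 0.029866842798942122
sample_cell [244.104 163.296] 0.83 [ 0.50891203 -0.19360831  0.064     ]
sample_cell_mid [239.176 161.994] 0.77 [ 0.51329373 -0.19237949  0.0865    ]
sample_cell_mid [28.224 47.796] 0.2 [0.69197801 0.03716762 0.0865    ]
blank_cell [321.776 157.206] 0.79 [ 0.50490008 -0.27096833  0.064     ]
cell_holder [322.672 158.298] 0.22 [ 0.50626361 -0.26967125  0.084     ]
cover_rib [280.616  76.314] 0.91 [ 0.57794526 -0.24036807  0.147     ]
```

View pics/w4c.png

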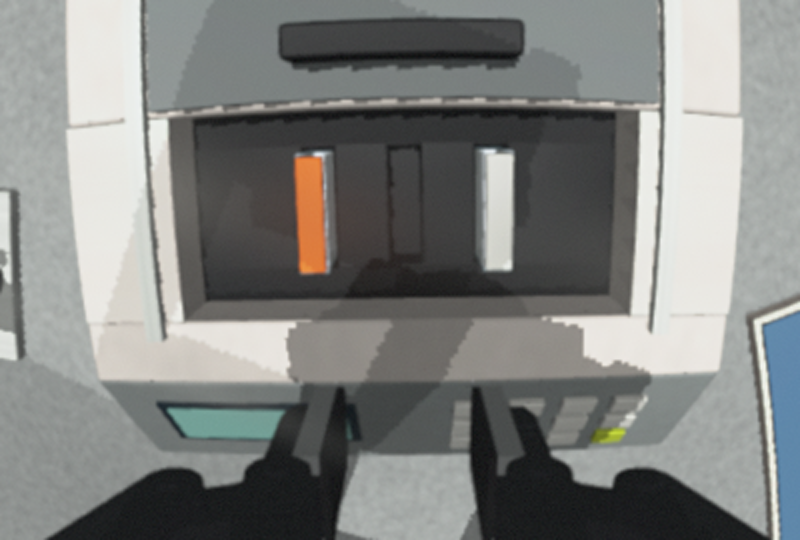

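```bash
python3 - <<'E'
from h import *
o=observe(); T=pose(o)
def px(a): return (a[0]/2+80,a[1]/2+60)
for nm,q in [("orange",[(295,155),(326,153),(327,273),(300,274)]),("white",[(484,151),(513,151),(513,271),(485,271)])]:
    P=np.array([atz("wrist",px(a),.114,o) for a in q]); c=P.mean(0)
    d=(P[0]+P[1]-P[2]-P[3])/2
    print(nm,P.round(4).tolist(),"c",c.round(4),"len",np.linalg.norm(d),"yaw",np.degrees(np.arctan2(d[1],d[0])))
    print("  tool-frame delta",(T[:3,:3].T@(c-T[:3,3])).round(4))
P=np.array([atz("wrist",px(a),.084,o) for a in [(388,148),(420,147),(420,256),(391,258)]]);print("mid slot",P.round(4).tolist(),P.mean(0))
P=np.array([atz("wrist",px(a),.118,o) for a in [(172,118),(637,113),(630,316),(182,320)]]);print("opening",P.round(4).tolist(),P.mean(0))
E
```

```text
orange [[0.5381, -0.19, 0.114], [0.5369, -0.2031, 0.114], [0.486, -0.1956, 0.114], [0.4872, -0.1838, 0.114]] c [ 0.5121 -0.1931  0.114 ] len 0.05140283377140241 yaw -7.616756390055858
  tool-frame delta [ 0.0326 -0.0415  0.1288]
white [[0.5292, -0.2683, 0.114], [0.5278, -0.2805, 0.114], [0.4765, -0.2753, 0.114], [0.478, -0.2632, 0.114]] c [ 0.5029 -0.2718  0.114 ] len 0.05151147617526367 yaw -5.780398916478713
  tool-frame delta [0.0337 0.0377 0.1288]
mid slot [[0.5343, -0.2279, 0.084], [0.5328, -0.2425, 0.084], [0.4819, -0.236, 0.084], [0.4827, -0.2222, 0.084]] [ 0.50792222 -0.23213968  0.084     ]
opening [[0.5631, -0.1401, 0.118], [0.5394, -0.3353, 0.118], [0.4504, -0.3263, 0.118], [0.4746, -0.1269, 0.118]] [ 0.50688284 -0.23216155  0.118     ]
```

```bash
python3 -m handwheel '0.06 -0.08 0.1 0 0 -0.02 35; 0.109 -0.138 0.2 0 0 -0.02 35; 0.109 -0.138 0.3 0 0 -0.02 35; 0.109 -0.138 0.36 0 0 -0.02 35; 0.109 -0.138 0.36 0 0 -0.02 35; 0.109 -0.138 0.36 0 0 -0.02 35' 
python3 - <<'E'
from h import *
o=observe(); print(o["time_s"],o["ee_pos"],np.degrees(o["tool_rot"]),o["gripper_width"])
im=get_image("wrist"); c=im[150:,130:430]; cv2.imwrite("pics/w5.png",cv2.resize(c[:,:,::-1],None,fx=2,fy=2,interpolation=cv2.INTER_CUBIC))
E
```

```text
time_s: 9.05
ee_pos: [0.5126, -0.1935, 0.1359]
tool_rot: [3.141, -0.001, -0.12]
wrist_force: [-0.2, -0.3, -1.3]
gripper_width: 0.03
9.05 [ 0.51255283 -0.19354564  0.13592567] [ 1.79988086e+02 -3.77344759e-02 -6.90097308e+00] 0.03004790098321547
```

View pics/w5.png

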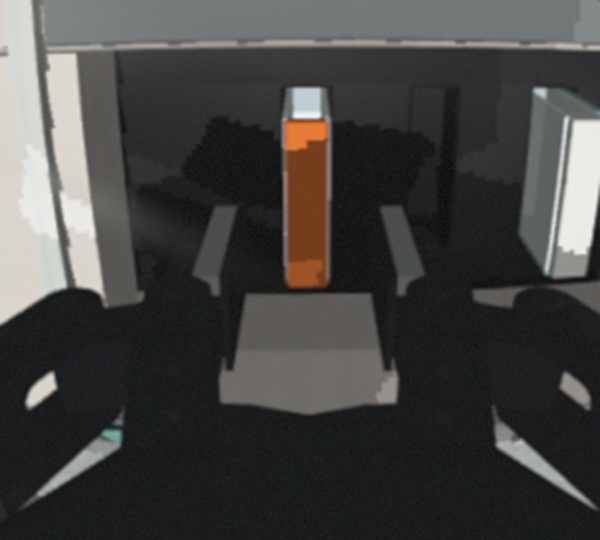

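```bash
python3 -m handwheel '0 0 0.05 0 0 0 35; 0 0 0.1 0 0 0 35; 0 0 0.14 0 0 0 35; 0 0 0.156 0 0 0 35; 0 0 0.156 0 0 0 35; 0 0 0.156 0 0 0 35' 
python3 - <<'E'
from h import *
o=observe(); print(o["time_s"],o["ee_pos"],np.degrees(o["tool_rot"]),o["gripper_width"],o["wrist_force"])
im=get_image("wrist"); c=im[150:,130:430]; cv2.imwrite("pics/w6.png",cv2.resize(c[:,:,::-1],None,fx=2,fy=2,interpolation=cv2.INTER_CUBIC))
E
```

```text
time_s: 9.85
ee_pos: [0.5124, -0.1934, 0.0888]
tool_rot: [3.141, -0.0, -0.12]
wrist_force: [-0.0, -0.5, 0.5]
gripper_width: 0.03
9.85 [ 0.51240839 -0.19343111  0.08876806] [ 1.79991889e+02 -2.73350881e-02 -6.89827752e+00] 0.029961207006284553 [-0.00087284 -0.53808311  0.49119313]
```

View pics/w6.png

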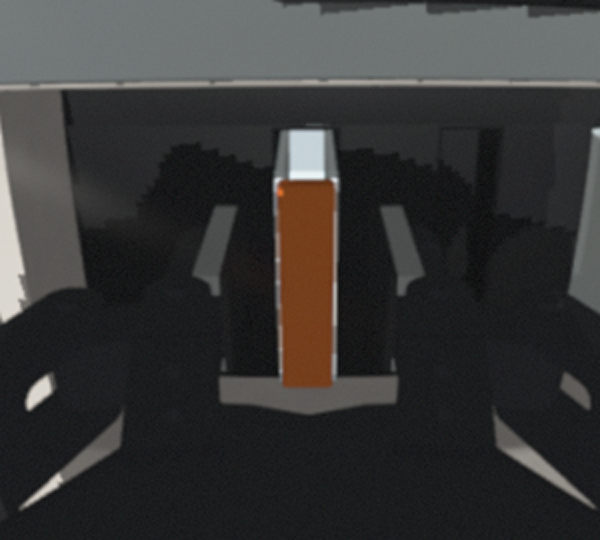

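```bash
python3 -m handwheel '0 0 0 0 0 0 20; 0 0 0 0 0 0 10; 0 0 0 0 0 0 0; 0 0 0 0 0 0 0; 0 0 0 0 0 0 0' 40
```

```text
time_s: 10.52
ee_pos: [0.5123, -0.1934, 0.0889]
tool_rot: [3.141, -0.001, -0.12]
wrist_force: [-1.6, 0.3, 5.6]
gripper_width: 0.0118
```

```bash
python3 -m handwheel '0 0 -0.015 0 0 0 0; 0 0 -0.03 0 0 0 0; 0 0 -0.06 0 0 0 0; 0 0 -0.1 0 0 0 0; 0 0 -0.15 0 0 0 0; 0 0 -0.2 0 0 0 0; 0 0 -0.27 0 0 0 0; 0 0 -0.33 0 0 0 0; 0 0 -0.33 0 0 0 0'
python3 - <<'E'
from h import *
o=observe(); print(o["time_s"],o["ee_pos"],np.degrees(o["tool_rot"]),o["gripper_width"],o["wrist_force"])
for n in ["wrist","side"]:
    im=get_image(n); c=im[150:,130:430] if n=="wrist" else im[50:250,240:440]; cv2.imwrite(f"pics/w7{n}.png",cv2.resize(c[:,:,::-1],None,fx=2,fy=2,interpolation=cv2.INTER_CUBIC))
E
```

```text
time_s: 11.65
ee_pos: [0.513, -0.1937, 0.1893]
tool_rot: [3.141, -0.003, -0.12]
wrist_force: [-0.7, -0.8, -0.7]
gripper_width: 0.0117
11.65 [ 0.51298749 -0.1936969   0.18926584] [ 1.79950848e+02 -1.61650769e-01 -6.89839992e+00] 0.011685821930755883 [-0.68792443 -0.83918339 -0.65104047]
```

View pics/w7wrist.png

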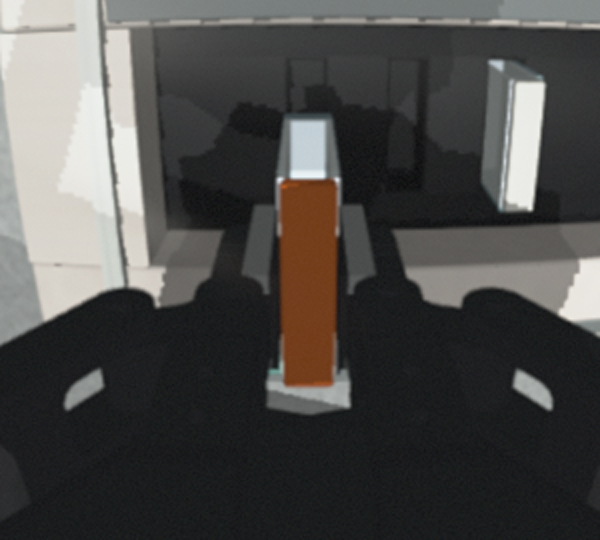

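View pics/w7side.png

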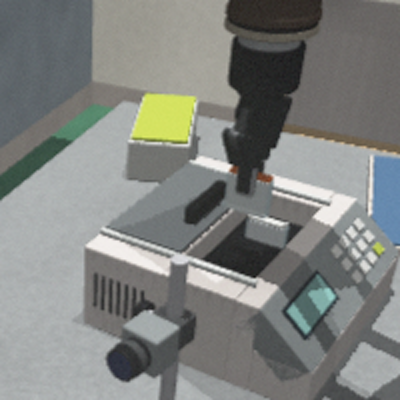

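```bash
python3 - <<'E'
from h import *
o=observe()
for n in ["scene","side"]:
    im=get_image(n); cv2.imwrite(f"pics/s8{n}.png",im[:,:,::-1])
    c=im[80:230,240:400] if n=="scene" else im[160:400,170:370]
    cv2.imwrite(f"pics/s8{n}c.png",cv2.resize(c[:,:,::-1],None,fx=4 if n=="scene" else 2.5,fy=4 if n=="scene" else 2.5,interpolation=cv2.INTER_CUBIC))
    for t in ["lens","stand","light_panel"]:
        print(n,t,[(np.round(np.array(x["xy"])*[560,420],1).tolist(),round(x["score"],2)) for x in tip_of(n,t)[:2]])
E
```

```text
scene lens [([294.3, 147.7], 0.65)]
scene stand [([326.4, 184.6], 0.63)]
scene light_panel [([358.2, 144.5], 0.92)]
side lens [([300.3, 234.6], 0.79), ([359.6, 199.8], 0.23)]
side stand [([261.2, 327.2], 0.64)]
side light_panel [([219.0, 307.5], 0.84)]
```

View pics/s8scenec.png

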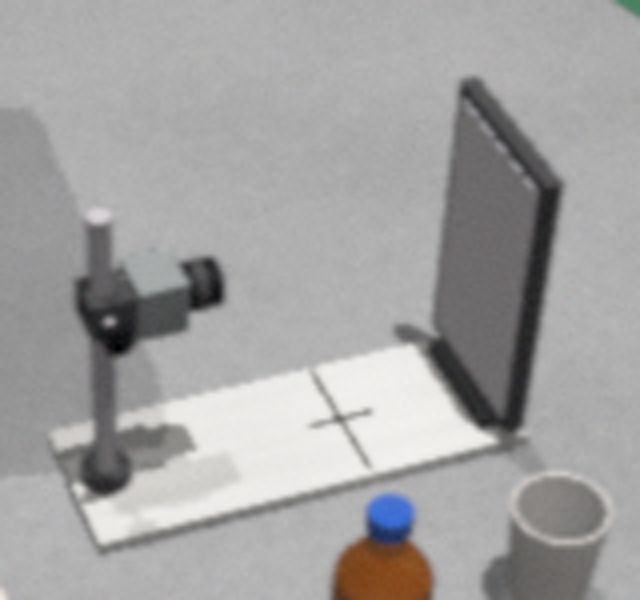

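View pics/s8sidec.png

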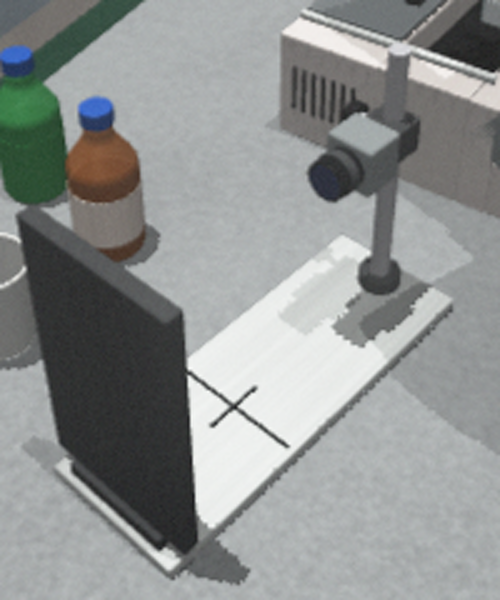

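```bash
cat > fit2.py <<'E'
from fit import *
D=[("scene",(325.25,184.5),(0,0,.012),0,0),("side",(263.2,322),(0,0,.012),0,0),
("scene",(252.5,189.25),(-.06,-.165,.012),1,0),("scene",(265.25,215.75),(.06,-.165,.012),1,0),("scene",(371.25,189.5),(.06,.165,.012),1,0),
("side",(350.8,280.4),(-.06,-.165,.012),1,0),("side",(307.2,254.8),(.06,-.165,.012),1,0),("side",(239.5,387.4),(-.06,.165,.012),1,0),("side",(194.8,346.4),(.06,.165,.012),1,0),
("scene",(264.5,134.25),(0,-.18,.244),0,0),("side",(330,178.8),(0,-.18,.244),0,0),
("scene",(293.5,149.5),(0,-.098,0),0,1),("side",(300.6,232.5),(0,-.098,0),0,1)]
def res(v,full=False):
    r=[]
    for c,uv,p,m,l in D:
        p=np.array(p)+[0,v[3]*m,v[4]*l]; r.append(proj(c,W(p,*v[:3]))[0]-uv)
    return np.array(r) if full else np.ravel(r)
s=least_squares(res,[.54,.24,-.23,0.0,.17],loss="soft_l1"); print(s.x.round(4),np.degrees(s.x[2])); print(res(s.x,1).round(1))
E
python3 fit2.py
```

```text
[ 0.5393  0.2382 -0.2394 -0.0413  0.1726] -13.717503994581413
[[-1.3  0.7]
 [ 0.5  1.1]
 [-2.2 -0.9]
 [-1.8  1. ]
 [ 0.1 -0.8]
 [ 1.5 -1.2]
 [-0.2 -1.7]
 [-0.8  1.6]
 [-3.   0.1]
 [-0.9  0.4]
 [-0.2  1.2]
 [ 0.1  0.1]
 [-1.1 -0.1]]
```

```bash
python3 -m handwheel '0 0 -0.15 0 0 0 0; 0 0 -0.3 0 0 -0.3 0; 0 0 -0.45 0 0 -0.6 0; 0 0 -0.55 0 0 -0.9 0; 0 0 -0.55 0 0 -1 0; 0 0 -0.55 0 0 -1 0' && python3 -m handwheel '0 0 0 0 0 -0.3 0; 0 0 0 0 0 -0.6 0; 0 0 0 0 0 -0.9 0; 0 0 0 0 0 -1 0; 0 0 0 0 0 -1 0' && python3 -m handwheel '0 0 0 0 0 -0.3 0; 0 0 0 0 0 -0.6 0; 0 0 0 0 0 -0.773 0; 0 0 0 0 0 -0.773 0; 0 0 0 0 0 -0.773 0'
python3 - <<'E'
from h import *
o=observe(); T=pose(o); print(o["joints"],(T[:3,:3].T@(np.array([.514,.132,.354])-T[:3,3])/.3).round(3))
E
```

```text
time_s: 12.9
ee_pos: [0.5121, -0.1933, 0.3525]
tool_rot: [3.142, -0.0, 0.403]
wrist_force: [0.1, 0.1, -1.3]
gripper_width: 0.0118
time_s: 13.52
ee_pos: [0.5119, -0.1932, 0.3519]
tool_rot: [-3.14, 0.0, 0.925]
wrist_force: [-0.1, -0.3, -0.2]
gripper_width: 0.0115
time_s: 14.15
ee_pos: [0.5121, -0.1933, 0.3523]
tool_rot: [-3.141, -0.0, 1.328]
wrist_force: [0.6, 0.8, -1.2]
gripper_width: 0.0117
[-4.16357782e-01  2.30094446e-01  1.67025181e+00  2.20290738e-05
  1.24158101e+00 -1.73790431e-01] [ 1.054 -0.254 -0.005]
```

```bash
python3 -m handwheel '0.08 -0.02 0 0 0 0 0; 0.2 -0.05 0 0 0 0 0; 0.33 -0.08 0 0 0 0 0; 0.47 -0.115 0 0 0 0 0; 0.61 -0.15 0 0 0 0 0; 0.75 -0.185 0 0 0 0 0; 0.87 -0.215 0 0 0 0 0; 0.96 -0.24 0 0 0 0 0; 1 -0.25 0 0 0 0 0; 1 -0.25 0 0 0 0 0'
python3 - <<'E'
from h import *
o=observe(); print(o["ee_pos"],np.degrees(o["tool_rot"]))
im=get_image("wrist"); cv2.imwrite("pics/w9.png",im[:,:,::-1])
E
```

```text
time_s: 15.4
ee_pos: [0.5103, 0.1161, 0.3524]
tool_rot: [-3.141, 0.0, 1.332]
wrist_force: [0.4, -0.2, -0.3]
gripper_width: 0.0116
[0.51033498 0.11611352 0.35241379] [-1.79994150e+02  1.23075661e-02  7.62966901e+01]
```

View pics/w9.png

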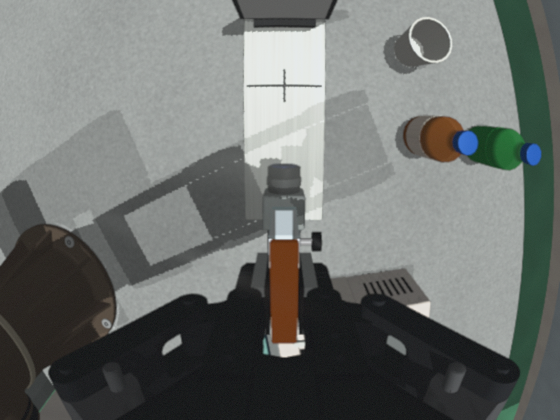

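```bash
python3 - <<'E'
from h import *
o=observe(); T=pose(o)
print("cross",atz("wrist",(284.8,86),.012,o)); a=atz("wrist",(284.5,70),.012,o);b=atz("wrist",(285,102),.012,o);d=a-b;print("yaw",np.degrees(np.arctan2(d[1],d[0])))
a=atz("wrist",(247,86.5),.012,o);b=atz("wrist",(322,86),.012,o);d=b-a;print("yaw x",np.degrees(np.arctan2(d[1],d[0])),np.linalg.norm(d))
print("proj cell mid cross",proj("wrist",[(.5393,.2382,.012),(.540,.239,.012)],o))
print("lens",[atz("wrist",(284,164),z,o).round(4) for z in (.15,.172,.19)])
for z in (.114,):
  # stopper corners in tool frame: stopper top z (tool) = .0888-.114
  zz=o["ee_pos"][2]+.114-.0888
  for uv in [(271,239),(298,239),(297,344),(271,342)]:
    print((T[:3,:3].T@(atz("wrist",uv,zz,o)-T[:3,3])).round(4))
E
```

```text
cross [0.54170825 0.23591526 0.012     ]
yaw 77.13754212595606
yaw x -13.309830454154234 0.10976385095612008
proj cell mid cross [[282.82232002  84.90486   ]
 [283.15862542  84.27799269]]
lens [array([0.5172, 0.1405, 0.15  ]), array([0.5179, 0.1432, 0.172 ]), array([0.5184, 0.1455, 0.19  ])]
[ 0.0265 -0.0043 -0.0252]
[ 0.0265  0.0061 -0.0252]
[-0.0249  0.0066 -0.0252]
[-0.0237 -0.0051 -0.0252]
```

```bash
python3 -m handwheel '0.1 0 0 0 0 0 0; 0.22 0 0 0 0 0 0; 0.34 0.002 0 0 0 0 0; 0.4 0.002 0 0 0 0 0; 0.415 0.002 0.04 0 0 0 0; 0.415 0.002 0.12 0 0 0 0; 0.415 0.002 0.22 0 0 0 0; 0.415 0.002 0.3 0 0 0 0; 0.415 0.002 0.35 0 0 0 0; 0.415 0.002 0.35 0 0 0 0'
python3 - <<'E'
from h import *
o=observe(); print(o["ee_pos"],np.degrees(o["tool_rot"]),o["joints"])
for n in ["side","scene"]:
    im=get_image(n); cv2.imwrite(f"pics/s10{n}.png",im[:,:,::-1])
E
```

```text
time_s: 16.7
ee_pos: [0.5399, 0.2358, 0.2465]
tool_rot: [-3.14, 0.001, 1.331]
wrist_force: [0.1, -0.4, -0.5]
gripper_width: 0.0117
[0.53991417 0.23576796 0.24650654] [-1.79907922e+02  7.22067113e-02  7.62525628e+01] [ 3.60349694e-01  3.81085300e-01  1.72106240e+00 -1.53071654e-04
  1.04148294e+00  6.00366177e-01]
```

View pics/s10side.png

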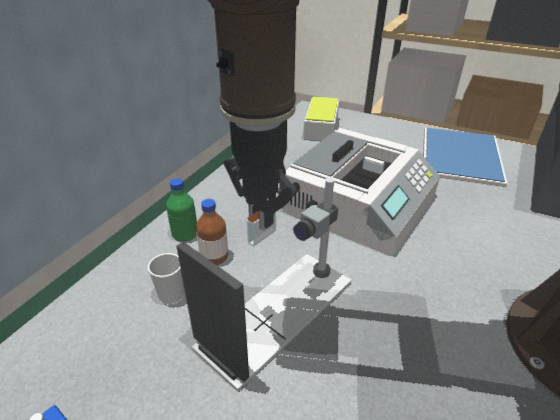

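View pics/s10scene.png

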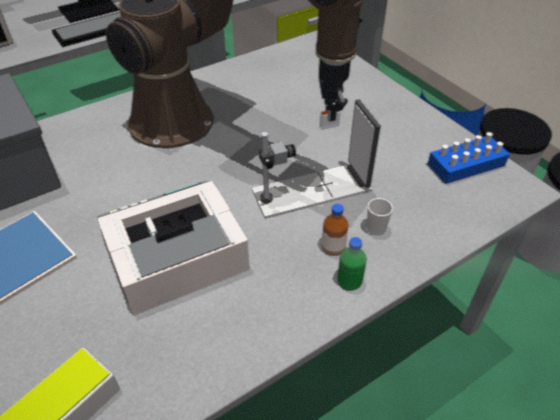

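Clear on both sides; the cell hangs level over the stand between lens and panel. Lower the remaining ~73 mm.

```bash
python3 -m handwheel '0 0 0.03 0 0 0 0; 0 0 0.08 0 0 0 0; 0 0 0.13 0 0 0 0; 0 0 0.18 0 0 0 0; 0 0 0.22 0 0 0 0; 0.003 -0.002 0.243 0 0 0 0; 0.003 -0.002 0.243 0 0 0 0; 0.003 -0.002 0.243 0 0 0 0'
python3 - <<'E'
from h import *
o=observe(); print(o["time_s"],o["ee_pos"],np.degrees(o["tool_rot"]),o["wrist_force"])
mid=o["ee_pos"]-[0,0,.0023]
for n in ["side","scene"]:
    im=get_image(n); 
    for t in ["lens","sample_cell_mid","sample_cell"]:
        print(n,t,[(np.round(np.array(x["xy"])*[560,420],1).tolist(),round(x["score"],2)) for x in tip_of(n,t)[:2]])
    print("pred mid",proj(n,mid))
    c=im[140:320,200:360] if n=="side" else im[90:220,240:400]
    cv2.imwrite(f"pics/s11{n}.png",cv2.resize(c[:,:,::-1],None,fx=4 if n=="scene" else 3.3,fy=4 if n=="scene" else 3.3,interpolation=cv2.INTER_CUBIC))
im=get_image("wrist"); cv2.imwrite("pics/w11.png",im[:,:,::-1])
E
```

```text
time_s: 17.8
ee_pos: [0.5404, 0.2378, 0.175]
tool_rot: [3.141, -0.0, 1.332]
wrist_force: [-0.3, 0.1, -0.3]
gripper_width: 0.0117
17.8 [0.54036642 0.23784888 0.17497276] [ 1.79970770e+02 -1.83096145e-02  7.62969634e+01] [-0.34713757  0.11831029 -0.25148745]
side lens [([299.0, 235.4], 0.73), ([251.2, 268.5], 0.36)]
side sample_cell_mid [([259.3, 257.3], 0.81)]
side sample_cell [([261.2, 264.5], 0.56)]
pred mid [[261.46042373 260.32892058]]
scene lens [([292.6, 150.0], 0.96)]
scene sample_cell_mid [([175.1, 245.9], 0.71), ([375.9, 226.8], 0.64)]
scene sample_cell [([326.6, 145.8], 0.8)]
pred mid [[327.6445348 142.0765395]]
```

View pics/s11side.png

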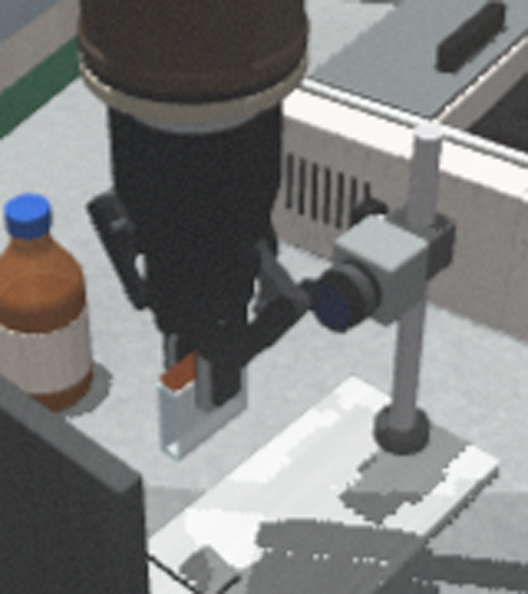

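View pics/s11scene.png

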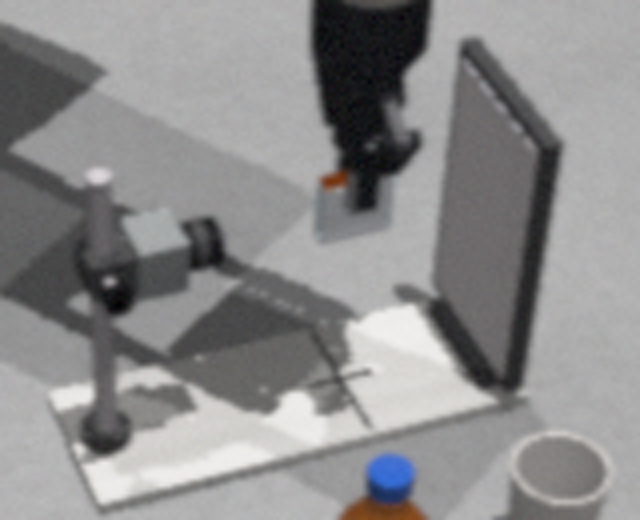

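View pics/w11.png

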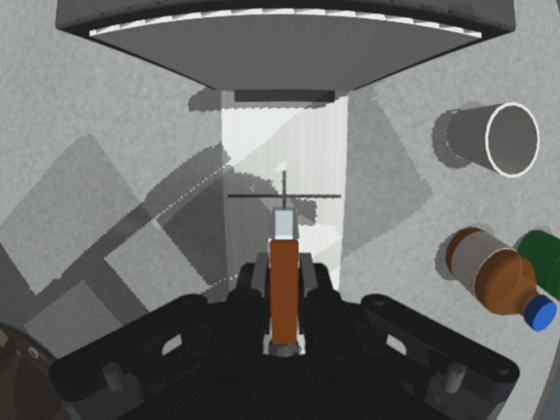

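```bash
python3 - <<'E'
from h import *
for z in (.165,.17,.175,.18): print(z,proj("side",(.5183,.1418,z))[0].round(1),proj("scene",(.5183,.1418,z))[0].round(1))
o=observe();T=pose(o);print("cross wrist now",atz("wrist",(284.3,196.3),.012,o))
def glass(dz=-.0023):
    P=np.array([[x,y,z] for x in(-.026,.026) for y in (-.00625,.00625) for z in (.0248,-.0202)]) # tool frame
    return P@T[:3,:3].T+T[:3,3]
print((proj("side",glass())-[200,140])*3.3);print((proj("scene",glass())-[240,90])*4)
E
```

```text
0.165 [298.6 234.9] [293.6 152.5]
0.17 [298.7 232.7] [293.7 151. ]
0.175 [298.7 230.6] [293.7 149.5]
0.18 [298.8 228.4] [293.7 148.1]
cross wrist now [0.54107656 0.23727877 0.012     ]
[[247.38089499 408.88150868]
 [247.20691012 343.48317024]
 [229.58884593 397.70831601]
 [228.73216895 332.52380755]
 [177.52670396 463.35891107]
 [174.5073247  397.19280413]
 [159.65383569 451.16252301]
 [155.94698706 385.18665388]]
[[309.42183772 237.11646116]
 [312.79068359 184.58955735]
 [316.51822857 248.20443045]
 [320.07002547 195.6241801 ]
 [379.27902963 220.87682188]
 [384.19912622 168.4655231 ]
 [386.70837698 231.77210287]
 [391.82633713 179.3042339 ]]
```

```bash
python3 - <<'E'
from h import *
o=observe();T=pose(o)
P=np.array([[x,y,z] for x in(-.026,.026) for y in (-.00625,.00625) for z in (.0248,-.0202)])@T[:3,:3].T+T[:3,3]
for n,(x0,y0,w,h,k) in {"side":(235,215,80,75,10),"scene":(285,130,65,30,12)}.items():
    im=np.mean([get_image(n).astype(float) for _ in range(4)],0).astype(np.uint8)
    c=cv2.resize(im[y0:y0+h,x0:x0+w,::-1],None,fx=k,fy=k,interpolation=cv2.INTER_CUBIC).copy()
    for p in proj(n,P): cv2.circle(c,tuple(int(v) for v in (p-[x0,y0]+.5)*k),3,(0,255,0),-1)
    for z in (.165,.17,.175): 
        p=proj(n,(.5183,.1418,z))[0]; cv2.circle(c,tuple(int(v) for v in (p-[x0,y0]+.5)*k),3,(0,0,255),-1)
    cv2.imwrite(f"pics/z12{n}.png",c[:600,:800]); print(c.shape)
E
```

```text
(750, 800, 3)
(360, 780, 3)
```

View pics/z12side.png

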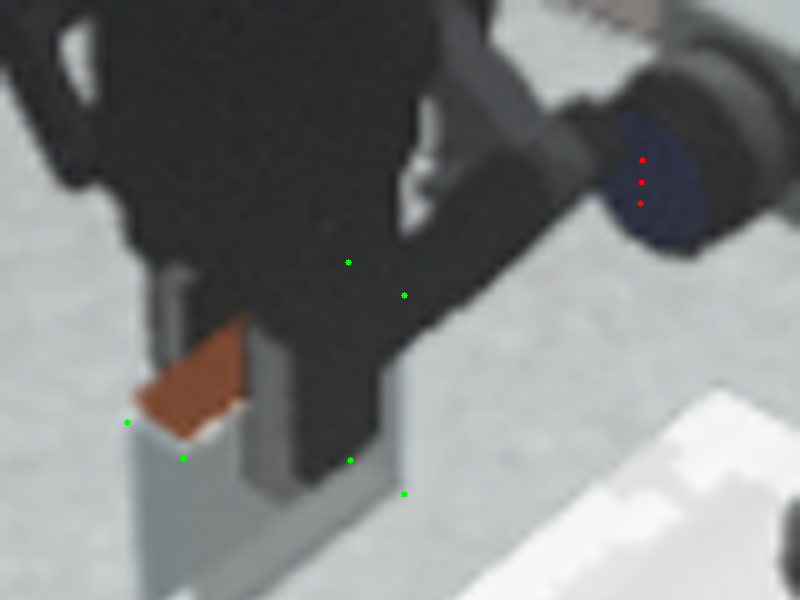

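View pics/z12scene.png

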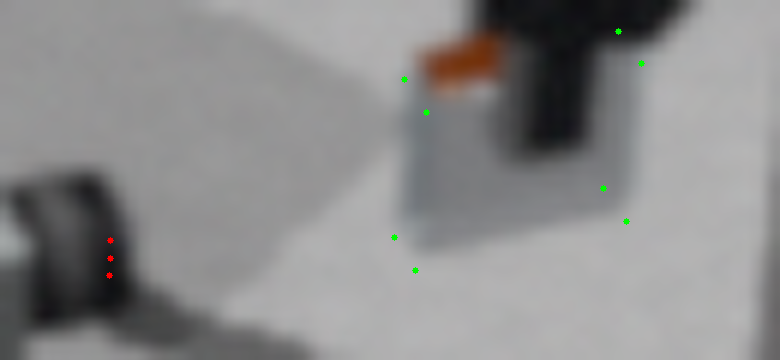

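```bash
python3 -m handwheel '0 0 0.007 0 0 0 0; 0 0 0.014 0 0 0 0; 0 0 0.014 0 0 0 0; 0 0 0.014 0 0 0 0; 0 0 0.014 0 0 0 0; 0 0 0.014 0 0 0 0'
python3 - <<'E'
from h import *
o=observe(); print(o["time_s"],o["ee_pos"],np.degrees(o["tool_rot"]),o["wrist_force"],np.abs(o["qvel"]).max(),o["gripper_width"])
for n in ["scene","side"]:
    im=get_image(n); cv2.imwrite(f"pics/s13{n}.png",im[:,:,::-1])
    for t in ["bottle","beaker","lens","sample_cell_mid","cover_rib"]:
        print(n,t,[(np.round(np.array(x["xy"])*[560,420],1).tolist(),round(x["score"],2)) for x in tip_of(n,t)[:2]])
E
```

```text
time_s: 19.4
ee_pos: [0.5401, 0.2377, 0.1704]
tool_rot: [3.142, -0.0, 1.332]
wrist_force: [0.3, -0.7, -0.6]
gripper_width: 0.0113
19.4 [0.54013504 0.23772082 0.1704441 ] [ 1.79996737e+02 -1.02978983e-03  7.62905016e+01] [ 0.25418567 -0.73966071 -0.64837943] 0.001980564794254184 0.011346695499148825
scene bottle [([348.3, 280.5], 0.84), ([331.0, 247.6], 0.63)]
scene beaker [([375.2, 226.0], 0.88)]
scene lens [([292.9, 149.2], 0.69)]
scene sample_cell_mid [([175.9, 228.5], 0.72), ([327.4, 141.2], 0.59)]
scene cover_rib [([172.3, 229.5], 0.94), ([166.6, 228.1], 0.38)]
side bottle [([212.2, 255.9], 0.81), ([183.8, 233.6], 0.59)]
side beaker [([170.5, 295.5], 0.81)]
side lens [([296.9, 232.4], 0.89)]
side sample_cell_mid [([262.3, 261.7], 0.7), ([247.7, 268.8], 0.7)]
side cover_rib [([341.4, 150.1], 0.82)]
```

View pics/s13side.png

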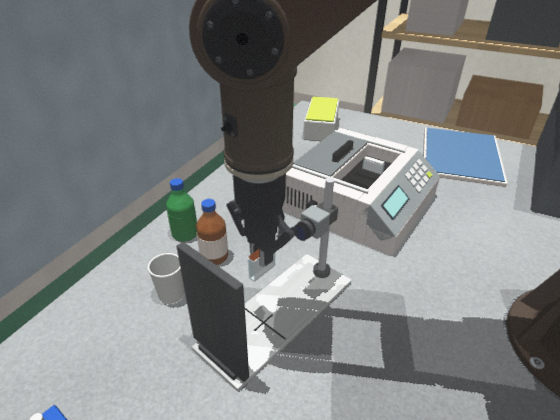

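```bash
python3 -c "
from cell import *
print(hand_in()); o=observe(); print(o['time_s'],o['ee_pos'],o['gripper_width'])"
```

```text
the job is handed in; nothing more can be done
None
the job is handed in; nothing more can be done
```

I pushed the cover back to its stop and lifted the orange cell out by its frosted sides. I handed in at about 20 s, still holding it in front of the inspection camera. No verdict came back, so the following is from my own last checks.

- **Cover:** it met the stop, with the wrist force rising to about 40 N along the push. It showed fully open in the pictures taken just after the push and at the end.
- **Cell position:** the tool was at (0.540, 0.238, 0.170) m, putting the cell's middle about 2 mm below it, at about 0.168 m. The wrist camera put the crossed lines at (0.541, 0.237). Tool tilt read zero, and its yaw was within about 1° of the view line. The arm was practically still.
- **Grip:** the opening read 11.3–11.8 mm, against 12.5 mm of glass and 11.5 mm of stopper. That is slightly narrow for glass, but the pictures show the pads on the long sides and clear of the windows.
- **Left in place:** the white cell stayed in its slot. The bottle and beaker looked unmoved and upright in both outer views.
- **Disagreement on lens height:** estimates ran from about 0.165 to 0.176 m depending on the camera. I lowered the cell about 4.5 mm to allow for this. In the last look, the cell's middle was within about 1 mm of the lens height in each camera when both were measured in the same picture.

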